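# Stack the carry tote on the turntable tote, not nest it

### The job

First, with the loose tote still standing on the counter, turn the display turntable until its red peg stands right at the white pointer on the base. Then lift the loose tote by its handle and lower it gently onto the tote on the turntable, yellow end over blue end, so that its feet drop fully into the corner sockets and it stacks level instead of nesting; let go, with the peg still at the pointer. Leave the other things on the counter where they are.

Things in the scene. Friction and masses are not known exactly. Their poses are not given: they have to be found in the camera images.
- turntable_base: Grey fixed base of a display turntable, 170 mm across, origin on the counter under the turning axis. Its own -x axis points along a short grey tongue to the white pointer, a fixed upright tab 24 mm wide and 40 mm high, 153 mm from the axis, just outside the disc, roughly on the robot's side. Place and yaw vary.
- turntable (a joint): Angle of the turntable disc (rad), counter-clockwise from above; 0 or a whole turn when the red peg is at the white pointer. Turns endlessly both ways with a light drag (about 2 N at the peg) and stays where left. The dark disc is 260 mm across, its top 28 mm above the counter.
- peg (a point): Centre of the top of the red upright peg on the disc: 16 mm across, from the disc to 120 mm above the counter (steel collar 24 mm across, 12 mm high at its foot), 115 mm from the turning axis, 35 mm clear of the lower tote's yellow end. The x axis points outwards from the turning axis. Pushing the peg sideways turns the disc with the lower tote.
- lower_tote (a point): Lower tote, blue with one yellow end, open, fixed on the disc: centre of its underside, on the turning axis, 28 mm above the counter; x to its yellow end and the peg. 160 (x) by 120 (y) by 75 mm high, walls 3 mm. At its inside corners four sockets, 22 mm wide, floor 62 mm above this point (13 below the rim): 43 mm off the centre line at the yellow end, 17 mm at the blue end.
- tote: Loose carry tote on the counter, blue, one yellow end, 0.45 kg: centre of its underside, x to its yellow end. 160 by 120 by 75 mm (rim 168 by 126). Four feet 14 mm wide, level with its underside, 17 mm off the centre line at the yellow end, 43 mm at the blue end. Yellow over blue they drop into the sockets (4 mm play) and it rests 62 mm above lower_tote; yellow over yellow it nests at 42 mm.
- tote_handle (a point): Centre of the loose tote's black handle bar, 97 mm above the tote's underside, over its centre and centre of mass; axes as the tote's. The bar is 80 mm long (tote's x), 14 mm thick (tote's y) and 36 mm high, from 79 to 115 mm above the underside, clear above the rim (75 mm): pinch it from above across its thickness.
- tote_yellow_end (a point): Middle of the outer face of the loose tote's yellow end wall, 80 mm from the tote's centre along its x, 60 mm above its underside.
- driver_grey: bystander: grey cordless impact driver standing on its battery, 115 by 75 by 214 mm, origin under its centre
- battery: bystander: black spare battery lying on the counter, 115 by 70 by 57 mm, origin under its centre
- tape_measure: bystander: yellow tape measure lying flat, 70 by 45 by 38 mm, origin under its centre
- screw_jar: bystander: jar with an orange cap, 60 mm across, 75 mm high, origin under its centre
- bit_case: bystander: green bit case lying flat, 120 by 80 by 34 mm, origin under its centre

How it is judged (in metres and radians):
On the way:
1. the red peg has been brought to the white pointer (within about 10 degrees) and is at rest, the loose tote still standing where it was (within 30 mm) (y of peg in the frame of turntable_base between -0.02 and 0.02 m and x of peg in the frame of turntable_base below -0.09 m and velocity of joint turntable between -0.1 and 0.1 rad/s and distance of tote from where it was at the start of the episode below 0.03 m), for 0.2 s.
At the end, for the whole second after the job is handed in: Peg within 12 degrees of the pointer, at rest; loose tote stacked yellow end over blue end, underside 58 to 66 mm above the lower tote's underside, centred within 8 mm on each axis, lined up within 7 degrees, level within 2 degrees, released and at rest (y of peg in the frame of turntable_base between -0.025 and 0.025 m and x of peg in the frame of turntable_base below -0.09 m and velocity of joint turntable between -0.05 and 0.05 rad/s and z of tote in the frame of lower_tote between 0.058 and 0.066 m and x of tote in the frame of lower_tote between -0.008 and 0.008 m and y of tote in the frame of lower_tote between -0.008 and 0.008 m and angle between the x axis of tote and the x axis of lower_tote, either way round below 0.12 rad and horizontal distance between peg and tote_yellow_end above 0.15 m and angle between tote's own z axis and vertical below 0.04 rad and linear speed of tote below 0.02 m/s and angular speed of tote below 0.1 rad/s); the robot touches nothing.
It fails at once if the loose tote is dropped: faster than 0.5 m/s while close over the lower tote (less than 50 mm above its stacked height) (linear speed of tote above 0.5 m/s and horizontal distance between tote and lower_tote below 0.06 m and z of tote in the frame of lower_tote below 0.112 m).
It fails at once if a bystander (driver, battery, tape measure, jar or bit case) is moved more than 30 mm (distance of any of driver_grey, battery, tape_measure, screw_jar, bit_case from where it was at the start of the episode above 0.03 m).
It also fails if it takes over 64 s, if anything falls off the work surface, if the arm or the gripper's body presses on something with over 40 N, if the wrist force passes 120 N, or if a joint passes its speed limit or range.

### The arm

A 6-joint arm with a two-finger parallel gripper is mounted at the origin on the work surface. World frame = base frame: x ahead of the robot, y to its left, z up, the work surface at z = 0. Lengths are in mm, angles in rad, forces in N, time in s.
With the tool pointing down it reaches from about 275 to 750 mm from the base axis. Payload 10.2 kg.
Tool frame: the origin (TCP) lies midway between the tips of the shut fingers; the grasp point (between the pads) lies 19 mm behind it; z points along the fingers, y is the direction in which the jaws open and shut (so a half turn about z gives the same grasp; the last joint's range is limited). The gripper opens to 85 mm and grips with 20 to 120 N. Pads are 22 mm wide; open, the fingers measure 114 mm over their backs; the gripper's body (76 mm by 85 mm) begins 54 mm behind the grasp point. The pads swing forward as they close: fully open they stand 13 mm farther back than shut.
Start: joints at [-1.52, 0.313, 1.498, -0, 1.331, -0.223], TCP at [141.942, -505.454, 231.294] pointing down, gripper open.
Joint ranges: [-2.94, 2.94], [-0.97, 2.17], [0.19, 2.56], [-1.23, 4.37], [0.02, 3.11], [-2.88, 2.88]. Speed limits (rad/s): [2.39, 2.39, 3.01, 3.14, 3.14, 3.14].

### API

Orientations are given as a unit quaternion [w, x, y, z].
In Python, from rig import sense, optics, ctrl gives the robot as it stands.
- The arm moves only by the tool play_rows, never from a script. Its argument "plan" is a list of rows, each a list of 7 numbers: the shift along the world's x, y, z in mm, then the turn, a rotation vector about the world's x, y, z in rad, then the opening, from -1 (shut) to 1 (fully open), so that 0 is half open. A call has 1 to 5 rows; each row shifts and turns the pose as measured when the row begins; what a row does not reach is not made up. A row lasts 1/12 s, in which the tool goes at most 41.7 mm and 7.16 degrees, less where a joint would pass 70% of its speed; a pose out of reach is approached as far as the arm can. A call is refused whole if a number of a shift passes 41.7 or a number of a turn 0.125, either way. A call with a gripper value outside its range is refused whole. The fingers move at their own pace and stop on an object; "grip_force" is the grip in N (left out, the last holds). Time passes only in rows, so rows that do not move let the fingers close. It gives the time, the measured TCP pose, the force and the opening at its end, in the units of the state.
- sense(): the state, without advancing time (a new reading comes with each control period).
- optics.capture(name): name is "scene" or "top" or "wrist"; returns a dict with "img" (420x560x3 uint8, blue, green, red), "fx", "fy", "cx", "cy" (pixels), "world_to_cam" (4x4, takes a point from world to camera coordinates). Camera axes: x right, y up, looking along -z (the intrinsics and any distortion apply to the point x, -y, -z); pixel columns grow to the right and rows downward; lengths in mm; the calibration is good to about 2 mm. A picture is of the moment at which its call begins. There is no depth.
- ctrl.finish_job(): hands the job in, once; it reports no verdict.
The state is a dict: "time_s": time; "joints": joint angles; "dq": joint speeds; "tau": joint torques, N m; "eef_pos": TCP position; "ee_rot": TCP orientation; "force": force on the tool from outside, world axes, zero at the start; "wrist_torque": the same for the moment, N m; "grip_width": opening from 0.0 (shut) to 1.0 (fully open).
Only numpy, scipy, OpenCV 4.12 (cv2) and the standard library are available. Lean on these libraries where they do the work, as an engineer would, in place of code of your own. Each camera call takes 0.05 s, during which the arm holds its last target. There are 200 camera calls.

## Working session

There is one attempt and no reset: what is moved stays moved. The work goes in short steps, Python scripts to look and compute and a tool call to move; the robot and the scene stay as the last step left them, time stands still between calls to the robot, and variables do not carry over. Pictures are saved under pics/ and viewed, about 8 in all and at most 12, crops included, and the job is handed in when it is done.

Besides the shell and the picture viewer there is one more tool, called after "Emit:" in YAML: its name, and indented under it one key for each argument. play_rows: Moves the arm, as the interface text tells. Its arguments: {"type":"object","properties":{"plan":{"type":"array"},"grip_force":{"type":"number"}},"required":["plan"]}

```bash
mkdir -p pics; ls; python3 - <<'E'
from rig import sense, optics, ctrl
import cv2,numpy as np,pickle
print(sense())
for n in ("scene","top"):
    c=optics.capture(n); pickle.dump(c,open(f'pics/{n}.pkl','wb')); cv2.imwrite(f'pics/{n}1.png',c['img']); print({k:v for k,v in c.items() if k!='img'})
E
```

```text
pics
{'time_s': 0.0, 'joints': array([-1.52038340e+00,  3.13440609e-01,  1.49844804e+00,  2.47618888e-05,
        1.33104284e+00, -2.23369484e-01]), 'dq': array([ 2.04356066e-03,  1.01461310e-04,  2.12195961e-03, -3.87550628e-04,
        1.67090407e-05, -2.76319570e-04]), 'tau': array([-2.12310524e-04, -4.12257314e+01, -2.59748679e+01, -1.93530518e-04,
        4.11562229e-03, -1.02980898e-06]), 'eef_pos': array([ 141.94260667, -505.16645043,  230.73577333]), 'ee_rot': array([-6.65877928e-04,  9.90645202e-01,  1.36461116e-01,  6.97978952e-05]), 'force': array([ 0.01251685, -0.09037136,  0.04254446]), 'wrist_torque': array([-0.01581943, -0.01161645,  0.00903936]), 'grip_width': 0.9984608192370983}
{'fx': 447.8276392226851, 'fy': 447.8276392226851, 'cx': 271.7061402398947, 'cy': 210.7496072195731, 'world_to_cam': array([[-3.47532042e-01,  9.37486224e-01,  1.84677924e-02,
         1.90069069e+02],
       [-6.23418551e-01, -2.45727390e-01,  7.42271756e-01,
         2.58065176e+02],
       [ 7.00407589e-01,  2.46450055e-01,  6.69844445e-01,
        -1.56029989e+03],
       [ 0.00000000e+00,  0.00000000e+00,  0.00000000e+00,
         1.00000000e+00]])}
{'fx': 384.1102479462605, 'fy': 384.1102479462605, 'cx': 285.37338048233613, 'cy': 209.60425600035214, 'world_to_cam': array([[ 3.25716576e-03, -9.99992758e-01,  1.96848247e-03,
        -4.57245640e+00],
       [ 9.96049646e-01,  3.41899144e-03,  8.87322507e-02,
        -5.68658671e+02],
       [-8.87383383e-02,  1.67169062e-03,  9.96053569e-01,
        -9.36540273e+02],
       [ 0.00000000e+00,  0.00000000e+00,  0.00000000e+00,
         1.00000000e+00]])}
```

View pics/scene1.png

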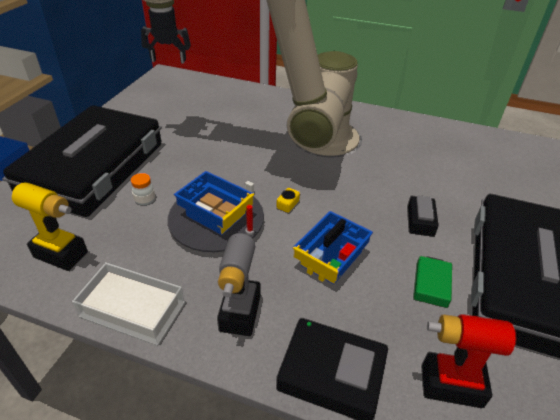

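View pics/top1.png

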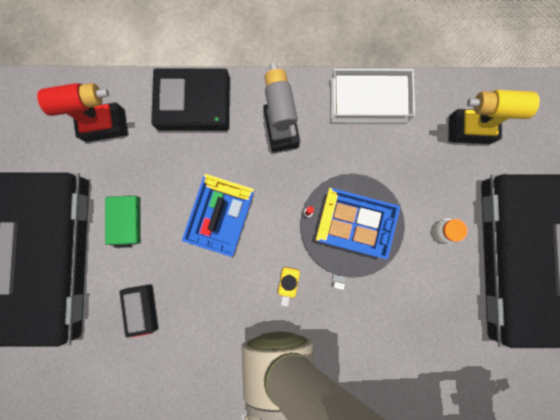

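```bash
cat > h.py <<'E'
import numpy as np,cv2,pickle
from rig import sense,optics
def ray(c,u,v,z):
    "pixel -> world point on plane z"
    M=c['world_to_cam'];R=M[:3,:3];o=-R.T@M[:3,3]
    d=R.T@np.array([(u-c['cx'])/c['fx'],-(v-c['cy'])/c['fy'],-1])
    return (o+d*(z-o[2])/d[2])[:2]
def proj(c,p):
    q=c['world_to_cam']@np.append(p,1.)
    return c['cx']-c['fx']*q[0]/q[2],c['cy']+c['fy']*q[1]/q[2]
E
python3 - <<'E'
from h import *
c=pickle.load(open('pics/top.pkl','rb'));im=c['img']
print([ray(c,u,v,z).round(1) for u,v,z in ((352,225,28),(309,211,120),(339,279,40),(216,214,115))])
cv2.imwrite('pics/crop.png',cv2.resize(im[165:295,175:415],None,fx=3.3,fy=3.3,interpolation=cv2.INTER_CUBIC))
E
```

```text
[array([ 530.5, -168.6]), array([557.3, -55.8]), array([ 398.7, -133.4]), array([550.1, 154.7])]
```

View pics/crop.png

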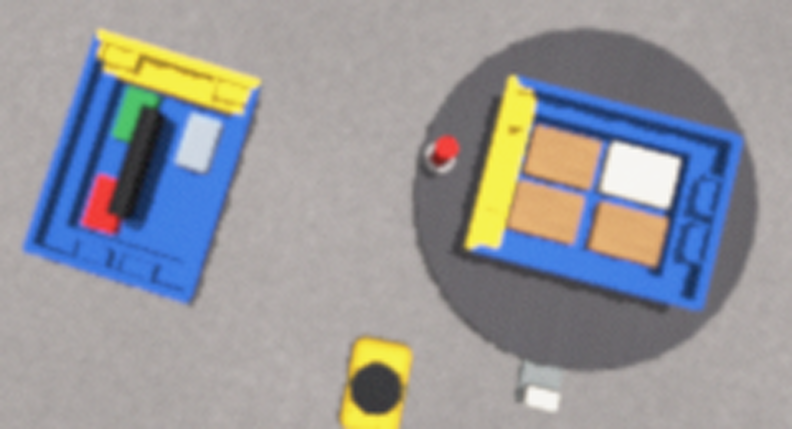

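```bash
python3 - <<'E'
from h import *
c=pickle.load(open('pics/top.pkl','rb'))
f=lambda x,y,z:ray(c,175+x/3.3,165+y/3.3,z)
M=c['world_to_cam'];print('cam',-M[:3,:3].T@M[:3,3])
d=f(585.5,199.5,28);L=np.array([f(*p,103) for p in((510,77),(742,135),(703,309),(467,247))])
print('disc',d,'tote L',L.mean(0),L.round(0).tolist())
p=f(447,150,120);print('peg',p,np.linalg.norm(p-d),np.degrees(np.arctan2(*(p-d)[::-1])))
for z in(40,20,0):
  w=f(543,395,z);print('ptr',z,w,np.linalg.norm(w-d),np.degrees(np.arctan2(*(w-d)[::-1])))
T=np.array([f(*p,75) for p in((98,30),(260,80),(190,303),(25,250))])
ax=T[:2].mean(0)-T[2:].mean(0);print('tote',T.mean(0),np.degrees(np.arctan2(*ax[::-1])),T.round(0).tolist())
H=[f(*p,115) for p in((151,108),(121,214))];print('handle',H,(H[0]+H[1])/2,np.degrees(np.arctan2(*(H[0]-H[1])[::-1])),np.linalg.norm(H[0]-H[1]))
for n,x,y,z in(('tape',375,385,38),):print(n,f(x,y,z))
c=optics.capture('wrist');cv2.imwrite('pics/w.png',c['img'])
E
```

```text
cam [483.32013382  -1.06257856 983.31164656]
disc [ 529.39987187 -169.65973902] tote L [ 531.4479369  -170.33390646] [[611.0, -105.0], [571.0, -266.0], [450.0, -237.0], [493.0, -74.0]]
peg [558.50064795 -59.10850444] 114.31723682880661 75.25239191520333
ptr 40 [ 385.06391654 -134.55495798] 148.54364224799303 166.3301788496983
ptr 20 [ 382.98069796 -137.38525018] 149.9340425562816 167.56934116714592
ptr 0 [ 380.89747939 -140.21554237] 151.39326698801233 168.78517561224317
tote [550.97217073 155.99597637] -16.848059116815605 [[649.0, 191.0], [613.0, 73.0], [453.0, 121.0], [490.0, 239.0]]
handle [array([587.30090351, 144.57184008]), array([514.2128326 , 163.76545965])] [550.75686805 154.16864987] -14.714171583246046 75.56626987010792
tape [391.74512673 -11.15151685]
```

Emit:
play_rows:
  plan:
    - [26,28,0,0,0,0.07,0]
    - [26,28,0,0,0,0.07,0]
    - [26,28,0,0,0,0.07,0]
    - [26,28,0,0,0,0.07,0]
    - [26,28,0,0,0,0.07,0]

```text
time_s: 0.57
eef_pos: [271.1, -363.2, 228.6]
ee_rot: [-0.002, 0.951, 0.308, -0.001]
force: [1.7, -0.3, -0.6]
grip_width: 0.504
```

Emit:
play_rows:
  plan:
    - [26,28,0,0,0,0.07,0]
    - [26,28,0,0,0,0.07,0]
    - [26,28,0,0,0,0.07,0]
    - [26,28,0,0,0,0.07,0]
    - [26,28,0,0,0,0.07,0]

```text
time_s: 0.98
eef_pos: [405.3, -214.5, 228.4]
ee_rot: [-0.002, 0.879, 0.476, -0.001]
force: [0.8, -2.0, 0.3]
grip_width: 0.502
```

Emit:
play_rows:
  plan:
    - [26,28,-4,0,0,0.07,0]
    - [26,28,-4,0,0,0.07,0]
    - [26,28,-4,0,0,0.07,0]
    - [26,28,-4,0,0,0.07,0]
    - [26,28,0,0,0,0.07,0]

```text
time_s: 1.4
eef_pos: [540.2, -65.1, 211.5]
ee_rot: [-0.001, 0.777, 0.63, -0.001]
force: [-0.4, -0.7, 0.5]
grip_width: 0.501
```

Emit:
play_rows:
  plan:
    - [18,6,0,0,0,0,0]
    - [0,0,0,0,0,0,0]

```text
time_s: 1.57
eef_pos: [561.5, -52.8, 210.3]
ee_rot: [-0.002, 0.773, 0.634, -0.001]
force: [0.4, 0.5, -0.6]
grip_width: 0.502
```

```bash
python3 - <<'E'
from h import *
s=sense();print(s['eef_pos'],s['ee_rot'])
c=optics.capture('wrist');pickle.dump(c,open('pics/w.pkl','wb'));cv2.imwrite('pics/w1.png',c['img'])
hsv=cv2.cvtColor(c['img'],cv2.COLOR_BGR2HSV);m=cv2.inRange(hsv,(0,150,80),(6,255,255))|cv2.inRange(hsv,(174,150,80),(180,255,255))
n,l,st,ce=cv2.connectedComponentsWithStats(m)
for i in range(1,n):
  if st[i,4]>60: print(st[i],ce[i],ray(c,*ce[i],120))
print('expected peg px',proj(c,[558.5,-59,120]))
E
```

```text
[561.52036931 -52.79385692 210.26573377] [-0.00204636  0.77347138  0.63382725 -0.00092549]
[274 189  23  46 828] [285.41183575 212.52173913] [562.19380765 -49.16979096]
expected peg px (np.float64(282.90946876979814), np.float64(227.22400659370064))
```

View pics/w1.png

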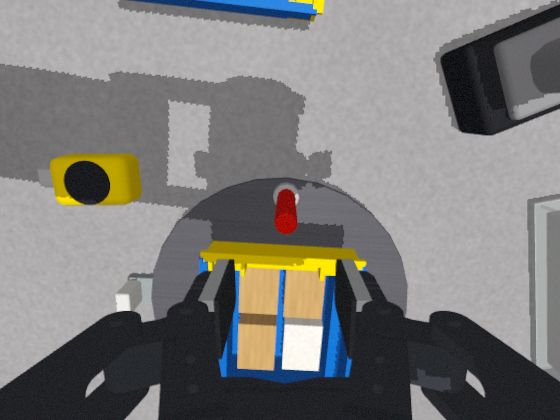

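Emit:
play_rows:
  plan:
    - [-3,-6,-30,0,0,0,0]
    - [0,0,-35,0,0,0,0]
    - [0,0,-30,0,0,0,0]
    - [0,0,-15,0,0,0,0]

```text
time_s: 1.95
eef_pos: [556.3, -61.6, 100.6]
ee_rot: [0.001, 0.774, 0.633, 0.001]
force: [-0.6, 0.2, -0.6]
grip_width: 0.506
```

Emit:
play_rows:
  plan:
    - [0,0,0,0,0,0,-1]
    - [0,0,0,0,0,0,-1]
    - [0,0,0,0,0,0,-1]
    - [0,0,0,0,0,0,-1]
  grip_force: 20

```text
time_s: 2.28
eef_pos: [552.9, -62.7, 98.1]
ee_rot: [-0.002, 0.776, 0.631, -0.0]
force: [3.4, 2.4, -12.7]
grip_width: 0.172
```

```bash
python3 - <<'E'
from h import *
c=pickle.load(open('pics/w.pkl','rb'))
d=np.array([530,-170.])
for u,v in((127,284),(122,300)):
  w=ray(c,u,v,40);print(w,np.linalg.norm(w-d),np.degrees(np.arctan2(*(w-d)[::-1])))
a=np.radians(75.25);e=np.radians(167);P=[d+115*np.array([np.cos(t),np.sin(t)]) for t in np.linspace(a,e,16)]
print(np.diff(P,axis=0).round(1).tolist(),P[-1],(e-a)/15)
E
```

```text
[ 395.02005499 -111.27625221] 147.20076123899116 156.48829291165424
[ 384.8953509  -126.68566737] 151.4314716405571 163.37942000971734
[[-12.0, 2.5], [-12.2, 1.2], [-12.3, -0.1], [-12.2, -1.4], [-12.0, -2.7], [-11.6, -4.0], [-11.1, -5.2], [-10.5, -6.3], [-9.8, -7.4], [-8.9, -8.4], [-8.0, -9.3], [-6.9, -10.1], [-5.8, -10.8], [-4.6, -11.4], [-3.4, -11.8]] [ 417.94744255 -144.13062875] 0.10675597258031981
```

Emit:
play_rows:
  plan:
    - [-12,2,0,0,0,0.107,-1]
    - [-12,1,0,0,0,0.107,-1]
    - [-12,0,0,0,0,0.107,-1]
    - [-12,-1.5,0,0,0,0.107,-1]
    - [-12,-3,0,0,0,0.107,-1]

```text
time_s: 2.7
eef_pos: [492.7, -67.8, 98.2]
ee_rot: [0.003, 0.572, 0.82, -0.002]
force: [7.3, -8.4, -17.6]
grip_width: 0.175
```

Emit:
play_rows:
  plan:
    - [-11.5,-4.5,0,0,0,0.107,-1]
    - [-11,-5.5,0,0,0,0.107,-1]
    - [-10,-6.5,0,0,0,0.107,-1]
    - [-9.5,-7.5,0,0,0,0.107,-1]
    - [-8.5,-8.5,0,0,0,0.107,-1]

```text
time_s: 3.12
eef_pos: [442.5, -105.4, 99.3]
ee_rot: [0.011, 0.321, 0.947, -0.003]
force: [10.0, -2.9, -16.2]
grip_width: 0.175
```

Emit:
play_rows:
  plan:
    - [-7.5,-9,0,0,0,0.107,-1]
    - [-6.5,-10,0,0,0,0.107,-1]
    - [-5.5,-10.5,0,0,0,0.107,-1]

```text
time_s: 3.37
eef_pos: [424.7, -137.9, 101.0]
ee_rot: [0.017, 0.158, 0.987, -0.002]
force: [12.5, -1.0, -16.2]
grip_width: 0.179
```

```bash
python3 - <<'E'
from h import *
s=sense();print(s['eef_pos'],s['ee_rot'],s['force'])
im=[]
for n,b in (("scene",None),("top",None)):
    c=optics.capture(n); pickle.dump(c,open(f'pics/{n}2.pkl','wb'))
    u,v=map(int,proj(c,[470,-140,60]));im.append(cv2.resize(c['img'][v-60:v+60,u-65:u+65],None,fx=3,fy=3,interpolation=cv2.INTER_CUBIC));print(n,u-65,v-60)
cv2.imwrite('pics/two.png',np.hstack(im))
E
```

```text
[ 424.74661107 -137.94836749  101.04762684] [ 0.01712334  0.15809923  0.98727254 -0.00208735] [ 12.51754106  -0.95969993 -16.20123734]
scene 168 134
top 277 189
```

View pics/two.png

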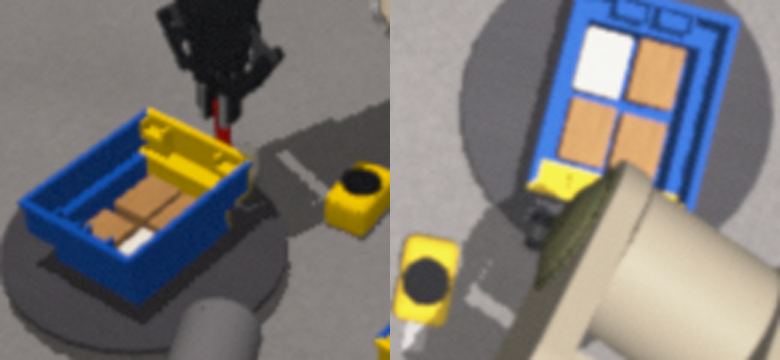

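Emit:
play_rows:
  plan:
    - [0,0,0,0,0,0,0]
    - [0,0,0,0,0,0,0]
    - [0,0,30,0,0,0,0]
    - [0,0,41,0,0,0,0]
    - [0,0,41,0,0,0,0.3]

```text
time_s: 3.88
eef_pos: [421.2, -138.4, 214.8]
ee_rot: [0.012, 0.16, 0.987, -0.001]
force: [0.9, -0.5, 1.0]
grip_width: 0.624
```

Emit:
play_rows:
  plan:
    - [15,36,0,0,0,0,0.3]
    - [15,36,0,0,0,0,0.3]
    - [15,36,0,0,0,0,0.3]
    - [15,36,0,0,0,0,0.3]

```text
time_s: 4.22
eef_pos: [484.9, 3.2, 229.5]
ee_rot: [0.024, 0.166, 0.986, -0.006]
force: [0.8, -1.0, 1.0]
grip_width: 0.646
```

```bash
python3 - <<'E'
from h import *
s=sense();print(s['eef_pos'],s['ee_rot'],s['force'],s['grip_width'])
c=optics.capture('top'); pickle.dump(c,open('pics/top3.pkl','wb'))
cv2.imwrite('pics/top3.png',cv2.resize(c['img'][165:295,275:415],None,fx=4.5,fy=4.5,interpolation=cv2.INTER_CUBIC))
E
```

```text
[484.86860872   3.16026205 229.47026253] [ 0.02440148  0.16640203  0.98573696 -0.0061307 ] [ 0.83593243 -0.9809437   1.04237767] 0.6459096365643674
```

View pics/top3.png

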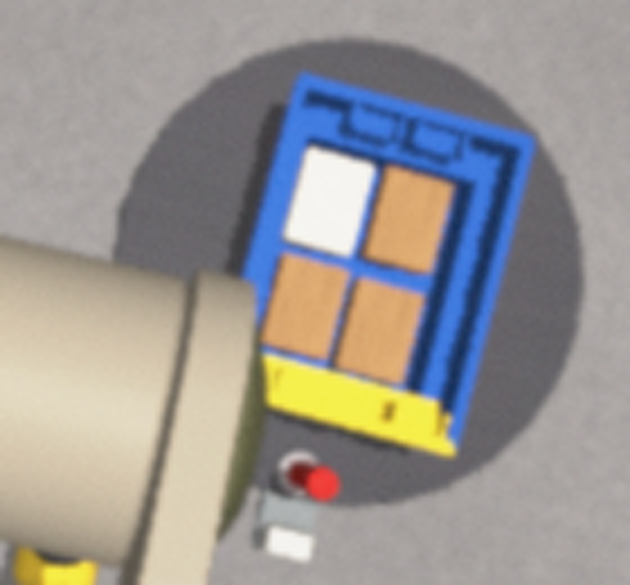

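```bash
cat >> h.py <<'E'
from scipy.spatial.transform import Rotation as Ro
def corr(yaw):
    "rotvec (world) taking the tool to pointing down with tool x at yaw deg"
    q=sense()['ee_rot'];R=Ro.from_quat([*q[1:],q[0]])
    a=np.radians(yaw);x=np.array([np.cos(a),np.sin(a),0]);z=np.array([0,0,-1.])
    T=Ro.from_matrix(np.c_[x,np.cross(z,x),z]);return (T*R.inv()).as_rotvec().round(3)
E
python3 - <<'E'
from h import *
c=pickle.load(open('pics/top3.pkl','rb'))
f=lambda x,y,z:ray(c,275+x/4.5,165+y/4.5,z)
p=f(322,483,120);q=f(300,472,40);w=f(290,545,40);a,b,e=f(303,73,103),f(537,135,103),f(457,455,103)
ang=lambda v:np.degrees(np.arctan2(v[1],v[0]))
d=f(348,273,28)
print('peg',p,'collar',q,'ptr',w,'L centre',(a+e)/2,'axis',ang(e-b),ang(a-b)-90,'disc',d,'peg ang',ang(p-d),ang(p-(a+e)/2),np.linalg.norm(p-d),'ptr',ang(w-d))
print(np.linalg.norm(e-b),np.linalg.norm(a-b))
print(corr(164),sense()['eef_pos'])
E
```

```text
peg [ 420.5881265  -139.08544986] collar [ 420.62165791 -140.04482751] ptr [ 381.68157062 -134.27880568] L centre [ 530.88628889 -172.21659803] axis 164.891548571376 -14.832832070929697 disc [ 528.87107211 -169.42697165] peg ang 164.34681382165465 163.28088507258863 112.45356488337157 ptr 166.56954773133168
168.7576182928795 123.96837489162704
[0.016 0.048 0.05 ] [486.42583302   8.89765647 229.71143365]
```

Emit:
play_rows:
  plan:
    - [16,36,0,0.016,0.048,0.05,0.3]
    - [16,36,0,0,0,0,0.3]
    - [16,36,0,0,0,0,0.3]
    - [12,30,0,0,0,0,0.3]
    - [0,0,0,0,0,0,0.3]

```text
time_s: 4.68
eef_pos: [545.7, 152.2, 234.3]
ee_rot: [0.002, 0.136, 0.991, -0.0]
force: [1.2, 0.5, -0.6]
grip_width: 0.651
```

```bash
python3 - <<'E'
from h import *
s=sense();print(s['eef_pos'],s['ee_rot'],corr(164),s['grip_width'])
c=optics.capture('wrist');pickle.dump(c,open('pics/w4.pkl','wb'));cv2.imwrite('pics/w4.png',c['img'])
print('handle end px exp',[proj(c,[551+k*38.5,154.5-k*11,115]) for k in(-1,1)])
E
```

```text
[545.71399849 152.17102458 234.31698164] [ 2.31490765e-03  1.36258434e-01  9.90670530e-01 -4.25976494e-04] [ 0.001  0.004 -0.006] 0.6512009766605941
handle end px exp [(np.float64(290.3618248403769), np.float64(158.7583787985111)), (np.float64(289.3809811677263), np.float64(260.98224526870223))]
```

View pics/w4.png

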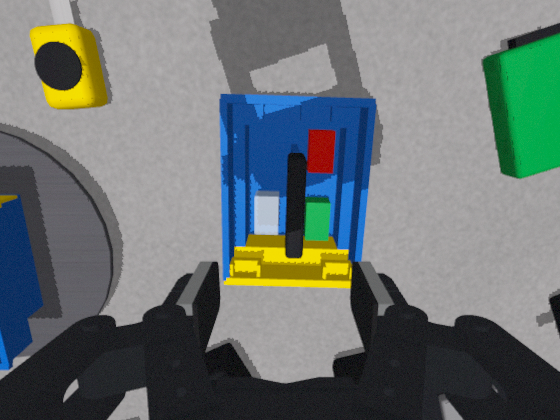

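Emit:
play_rows:
  plan:
    - [4,5,-35,0,0,0,0.3]
    - [0,0,-38,0,0,0,0.3]
    - [0,0,-38,0,0,0,0.3]
    - [0,0,-32,0,0,0,0.3]
    - [0,0,0,0,0,0,0.3]

```text
time_s: 5.15
eef_pos: [549.4, 152.7, 93.0]
ee_rot: [0.008, 0.136, 0.991, -0.001]
force: [-0.2, 0.0, -0.0]
grip_width: 0.647
```

```bash
python3 - <<'E'
from h import *
s=sense();print(s['eef_pos'],corr(164),s['force'],s['grip_width'])
E
```

```text
[549.41189797 152.74792191  92.99874461] [ 0.004  0.016 -0.006] [-0.22330998  0.02752056 -0.0063943 ] 0.6474994997817025
```

Emit:
play_rows:
  plan:
    - [1,4,-8,0.004,0.016,0,0.3]
    - [0,0,0,0,0,0,-1]
    - [0,0,0,0,0,0,-1]
    - [0,0,0,0,0,0,-1]
    - [0,0,0,0,0,0,-1]
  grip_force: 60

```text
time_s: 5.57
eef_pos: [552.4, 154.0, 92.7]
ee_rot: [0.004, 0.138, 0.99, 0.001]
force: [-0.5, 3.7, -5.1]
grip_width: 0.151
```

Emit:
play_rows:
  plan:
    - [0,0,0,0,0,0,-1]
    - [0,0,15,0,0,0,-1]
    - [0,0,30,0,0,0,-1]
    - [0,0,35,0,0,0,-1]

```text
time_s: 5.9
eef_pos: [548.1, 152.8, 169.6]
ee_rot: [-0.003, 0.138, 0.99, -0.001]
force: [0.5, -0.8, -4.8]
grip_width: 0.151
```

Emit:
play_rows:
  plan:
    - [0,0,35,0,0,0,-1]
    - [0,0,35,0,0,0,-1]
    - [0,0,20,0,0,0,-1]
    - [0,0,0,0,0,0,-1]
    - [0,0,0,0,0,0,-1]

```text
time_s: 6.32
eef_pos: [547.5, 152.1, 270.6]
ee_rot: [0.001, 0.138, 0.99, -0.001]
force: [0.2, -0.3, -5.4]
grip_width: 0.15
```

```bash
python3 - <<'E'
from h import *
s=sense();print(s['eef_pos'],corr(164),s['force'],s['wrist_torque'],s['grip_width'])
E
```

```text
[547.49517077 152.05692008 270.64294702] [ 0.003  0.003 -0.003] [ 0.18197185 -0.26934155 -5.36272782] [ 4.34899180e-06  3.44611926e-02 -3.64727744e-03] 0.1503906679743581
```

Emit:
play_rows:
  plan:
    - [-2,-25,0,0,0,0,-1]
    - [-2,-35,0,0,0,0,-1]
    - [-2,-35,0,0,0,0,-1]
    - [-2,-35,0,0,0,0,-1]
    - [-2,-35,0,0,0,0,-1]

```text
time_s: 6.73
eef_pos: [533.2, -12.4, 261.0]
ee_rot: [-0.005, 0.133, 0.991, -0.0]
force: [1.4, 0.3, -4.0]
grip_width: 0.153
```

Emit:
play_rows:
  plan:
    - [-2,-35,0,0,0,0,-1]
    - [-2,-35,0,0,0,0,-1]
    - [-2,-30,0,0,0,0,-1]
    - [0,-15,0,0,0,0,-1]
    - [0,0,0,0,0,0,-1]

```text
time_s: 7.15
eef_pos: [521.4, -138.1, 249.3]
ee_rot: [-0.014, 0.136, 0.991, 0.001]
force: [-0.7, -0.1, -3.2]
grip_width: 0.151
```

```bash
python3 - <<'E'
from h import *
s=sense();print(s['eef_pos'],s['ee_rot'],corr(164.7),s['force'],s['grip_width'])
E
```

```text
[ 521.36382274 -138.08745547  249.29885508] [-1.39633903e-02  1.35759032e-01  9.90643150e-01  8.11233064e-04] [-0.005 -0.027  0.005] [-0.73084997 -0.0592823  -3.1890713 ] 0.15106205011787407
```

Emit:
play_rows:
  plan:
    - [5,-16,4,-0.005,-0.027,0.005,-1]
    - [5,-16,4,0,0,0,-1]
    - [0,0,0,0,0,0,-1]
    - [0,0,0,0,0,0,-1]

```text
time_s: 7.48
eef_pos: [529.3, -169.3, 249.6]
ee_rot: [-0.006, 0.134, 0.991, 0.003]
force: [0.6, 1.2, -4.1]
grip_width: 0.15
```

```bash
python3 - <<'E'
from h import *
s=sense();p=s['eef_pos'];print(p,s['ee_rot'],corr(164.7),s['force'],s['grip_width'])
q=s['ee_rot'];yaw=2*np.arctan2(q[2],q[1])+np.pi;x=np.array([np.cos(yaw),np.sin(yaw)]);y=np.array([-x[1],x[0]]);print(np.degrees(yaw))
ims=[]
for n in('wrist','scene'):
  c=optics.capture(n);pickle.dump(c,open(f'pics/{n}5.pkl','wb'));im=c['img'].copy()
  zr=p[2]-92.7+75
  for a in(-1,1):
    for b in(-1,1):
      u=proj(c,[*(p[:2]+a*84*x+b*63*y),zr]);print(n,a,b,np.round(u,1))
  if n=='scene':
    u,v=map(int,proj(c,[530,-170,120]));im=cv2.resize(im[v-75:v+75,u-75:u+65],None,fx=2.8,fy=2.8,interpolation=cv2.INTER_CUBIC);print(u-75,v-75)
  ims.append(im[:420])
cv2.imwrite('pics/five.png',np.hstack([ims[0][:,130:530],ims[1]]))
E
```

```text
[ 529.2551445  -169.2886217   249.62065936] [-0.00589479  0.13380351  0.99098591  0.00296488] [-0.007 -0.011  0.001] [ 0.55233004  1.20113539 -4.11828471] 0.14987569320661287
344.6207864302017
wrist -1 -1 [134.3  75.3]
wrist -1 1 [435.2  75.5]
wrist 1 -1 [168.2 406.6]
wrist 1 1 [401.1 405.9]
scene -1 -1 [213.3 128.4]
scene -1 1 [252.1 145. ]
scene 1 -1 [165.9 158.7]
scene 1 1 [206.1 178.7]
137 112
```

View pics/five.png

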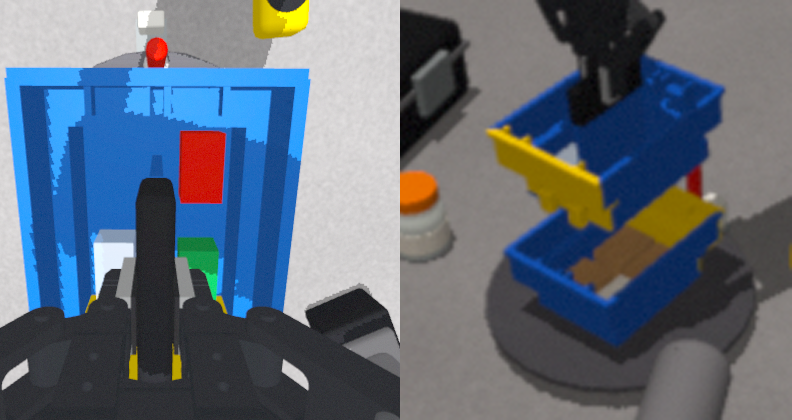

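```bash
python3 - <<'E'
from h import *
a=np.radians(164.7);x=np.array([np.cos(a),np.sin(a)]);y=np.array([-x[1],x[0]])
c=pickle.load(open('pics/scene5.pkl','rb'))
for i in(-1,1):
  for j in(-1,1):
    u=np.array(proj(c,[*(np.array([530.5,-170.5])+i*80*x+j*60*y),103]));print('scene crop px',i,j,((u-[137,112])*2.8+[400,0]).round(0))
w=pickle.load(open('pics/wrist5.pkl','rb'))
print('peg wrist',ray(w,286,44,120),'ptr',ray(w,280,19,40),'rear rim mid',ray(w,287.5,70,232),'pred peg px',proj(w,[*(np.array([530.5,-170.5])+115*x),120]))
im=w['img'];s=c['img']
cv2.imwrite('pics/six.png',np.hstack([cv2.resize(s[150:250,160:270],None,fx=4,fy=4,interpolation=cv2.INTER_CUBIC),cv2.resize(im[0:100,240:330],None,fx=4,fy=4)]))
E
```

```text
scene crop px -1 -1 [604. 301.]
scene crop px -1 1 [504. 247.]
scene crop px 1 -1 [717. 208.]
scene crop px 1 1 [621. 162.]
peg wrist [ 417.88892718 -137.38602572] ptr [ 383.39788015 -132.83742001] rear rim mid [ 446.52289082 -145.43611054] pred peg px (np.float64(282.8103373398823), np.float64(47.67955386805764))
```

View pics/six.png

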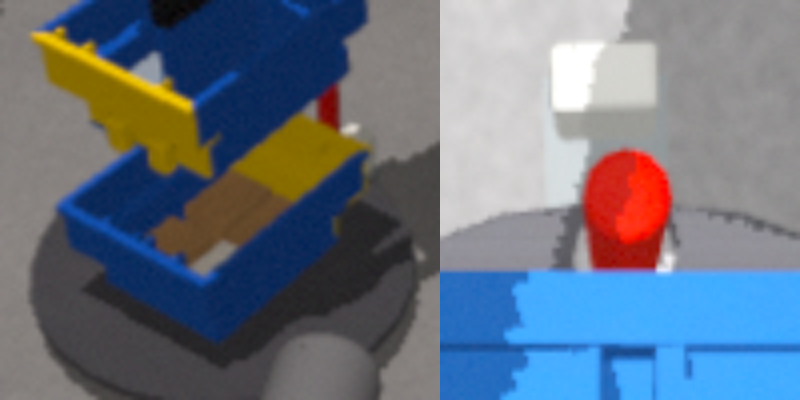

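```bash
python3 - <<'E'
from h import *
a=np.radians(164.7);x=np.array([np.cos(a),np.sin(a)]);y=np.array([-x[1],x[0]])
w=pickle.load(open('pics/wrist5.pkl','rb'))
M=w['world_to_cam'];print('cam',-M[:3,:3].T@M[:3,3])
pk=ray(w,286.8,48.8,120)
for z in(229,232,235):
  L,R=ray(w,135,68,z),ray(w,439.5,68,z);r=(L+R)/2
  print(z,np.linalg.norm(L-R),np.degrees(np.arctan2(*(R-L)[::-1])),'rear mid',r,'centre',r-84*x,'target',pk-115*x,'delta',pk-115*x-(r-84*x), 'axis,lat',(pk-r)@x,(pk-r)@y)
E
```

```text
cam [ 463.76098006 -152.03594953  392.43070216]
229 129.18693313945397 74.66627799493692 rear mid [ 445.43418023 -145.10694497] centre [ 526.45700338 -167.27228117] target [ 531.93048158 -168.00576078] delta [ 5.4734782  -0.73347961] axis,lat 25.526970495194675 -0.7368201868367716
232 126.81552559912234 74.66627799493692 rear mid [ 445.77059437 -145.23413658] centre [ 526.79341752 -167.39947277] target [ 531.93048158 -168.00576078] delta [ 5.13706406 -0.606288  ] axis,lat 25.885023689106816 -0.7707331694114021
235 124.44411805879069 74.66627799493692 rear mid [ 446.10700852 -145.36132819] centre [ 527.12983167 -167.52666438] target [ 531.93048158 -168.00576078] delta [ 4.80064992 -0.4790964 ] axis,lat 26.243076883019068 -0.8046461519860033
```

Emit:
play_rows:
  plan:
    - [4,-1,-12,-0.007,-0.011,0,-1]
    - [0,0,-15,0,0,0,-1]
    - [0,0,-12,0,0,0,-1]
    - [0,0,0,0,0,0,-1]
    - [0,0,0,0,0,0,-1]

```text
time_s: 8.0
eef_pos: [532.9, -164.9, 208.5]
ee_rot: [-0.0, 0.131, 0.991, 0.001]
force: [0.1, -0.2, -3.7]
grip_width: 0.15
```

```bash
python3 - <<'E'
from h import *
s=sense();print(s['eef_pos'],corr(164.7),s['force'])
E
```

```text
[ 532.94909577 -164.86145251  208.45604533] [-0.002 -0.001 -0.004] [ 0.06654903 -0.23576426 -3.66112459]
```

Emit:
play_rows:
  plan:
    - [0.5,-5.5,0,0,0,-0.004,-1]
    - [0,0,0,0,0,0,-1]
    - [0,0,-4,0,0,0,-1]
    - [0,0,0,0,0,0,-1]

```text
time_s: 8.33
eef_pos: [534.1, -170.1, 206.2]
ee_rot: [0.001, 0.133, 0.991, 0.0]
force: [-0.2, -0.4, -4.8]
grip_width: 0.149
```

Emit:
play_rows:
  plan:
    - [0,0,-5,0,0,0,-1]
    - [0,0,-4,0,0,0,-1]
    - [0,0,-3,0,0,0,-1]
    - [0,0,0,0,0,0,-1]

```text
time_s: 8.67
eef_pos: [534.2, -170.3, 193.5]
ee_rot: [0.001, 0.133, 0.991, 0.0]
force: [-0.8, -0.3, -4.4]
grip_width: 0.154
```

Emit:
play_rows:
  plan:
    - [0,0,-3,0,0,0,-1]
    - [0,0,-3,0,0,0,-1]
    - [0,0,0,0,0,0,-1]

```text
time_s: 8.92
eef_pos: [534.1, -170.2, 186.7]
ee_rot: [0.001, 0.133, 0.991, 0.0]
force: [0.4, 0.7, -4.1]
grip_width: 0.154
```

Emit:
play_rows:
  plan:
    - [0,0,-3,0,0,0,-1]
    - [0,0,-2,0,0,0,-1]
    - [0,0,0,0,0,0,-1]

```text
time_s: 9.17
eef_pos: [534.1, -170.2, 181.1]
ee_rot: [0.001, 0.133, 0.991, 0.0]
force: [-0.7, 0.2, -5.0]
grip_width: 0.155
```

Emit:
play_rows:
  plan:
    - [0,0,-2,0,0,0,-1]
    - [0,0,-1,0,0,0,-1]
    - [0,0,0,0,0,0,-1]

```text
time_s: 9.42
eef_pos: [534.3, -170.1, 181.1]
ee_rot: [0.002, 0.133, 0.991, -0.0]
force: [-0.5, -0.4, -4.4]
grip_width: 0.146
```

Emit:
play_rows:
  plan:
    - [0,0,-3,0,0,0,-1]
    - [0,0,-2,0,0,0,-1]

```text
time_s: 9.58
eef_pos: [534.8, -169.9, 180.4]
ee_rot: [0.004, 0.132, 0.991, -0.001]
force: [-9.9, 3.9, 14.0]
grip_width: 0.153
```

```bash
python3 - <<'E'
from h import *
s=sense();print(s['eef_pos'],corr(164.7),s['force'],s['wrist_torque'])
ims=[]
for n in('wrist','scene'):
  c=optics.capture(n);pickle.dump(c,open(f'pics/{n}7.pkl','wb'));ims.append(c['img'])
w,s=ims
cv2.imwrite('pics/seven.png',np.hstack([cv2.resize(s[140:250,155:275],None,fx=3.5,fy=3.5,interpolation=cv2.INTER_CUBIC),cv2.resize(w[0:385,100:480],(380,385))]))
E
```

```text
[ 534.75224867 -169.85397547  180.42785525] [ 0.003  0.007 -0.002] [-9.86873801  3.90450098 13.97496896] [ 0.37917725  1.65950322 -0.01996625]
```

View pics/seven.png

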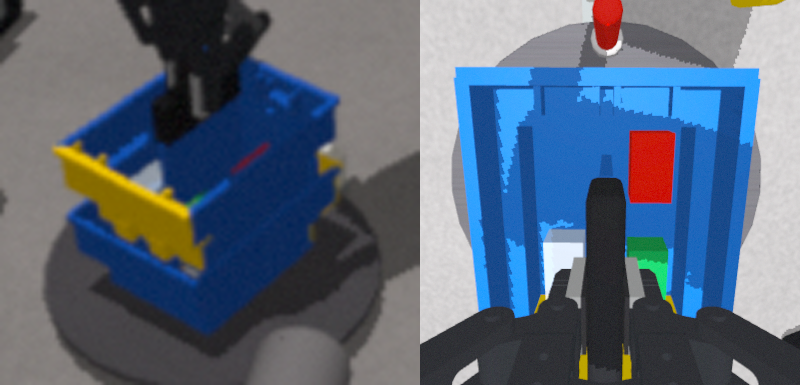

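Emit:
play_rows:
  plan:
    - [-0.5,0,1.5,0,0,0,-1]
    - [0,0,0,0,0,0,-0.6]
    - [0,0,0,0,0,0,-0.3]
    - [0,0,0,0,0,0,0]
    - [0,0,0,0,0,0,0]

```text
time_s: 10.1
eef_pos: [535.2, -170.4, 183.2]
ee_rot: [0.006, 0.132, 0.991, -0.002]
force: [-0.5, 0.4, -0.0]
grip_width: 0.498
```

Emit:
play_rows:
  plan:
    - [0,0,15,0,0,0,0]
    - [0,0,30,0,0,0,0]
    - [0,0,40,0,0,0,0]
    - [0,0,40,0,0,0,0]
    - [0,0,20,0,0,0,0]

```text
time_s: 10.52
eef_pos: [532.5, -169.1, 327.7]
ee_rot: [0.0, 0.133, 0.991, 0.001]
force: [-0.1, 0.8, 0.4]
grip_width: 0.502
```

Emit:
play_rows:
  plan:
    - [-10,40,0,0,0,0,0]
    - [-10,40,0,0,0,0,0]
    - [-10,40,0,0,0,0,0]
    - [-10,40,0,0,0,0,0]
    - [-10,40,0,0,0,0,0]

```text
time_s: 10.93
eef_pos: [482.8, 28.9, 332.2]
ee_rot: [0.006, 0.138, 0.99, -0.001]
force: [1.5, 0.8, 0.6]
grip_width: 0.496
```

```bash
python3 - <<'E'
from h import *
s=sense();print(s['eef_pos'],s['force'],s['grip_width'])
ims=[]
for n in('scene','top'):
  c=optics.capture(n);pickle.dump(c,open(f'pics/{n}8.pkl','wb'));ims.append(c['img'])
s,t=ims
cv2.imwrite('pics/eight.png',np.hstack([cv2.resize(s[140:250,155:265],None,fx=3.6,fy=3.6,interpolation=cv2.INTER_CUBIC),cv2.resize(t[175:285,298:408],None,fx=3.6,fy=3.6,interpolation=cv2.INTER_CUBIC)]))
E
```

```text
[482.76377273  28.86770991 332.18022203] [1.4768682  0.78074515 0.56318103] 0.4963119029587003
```

View pics/eight.png

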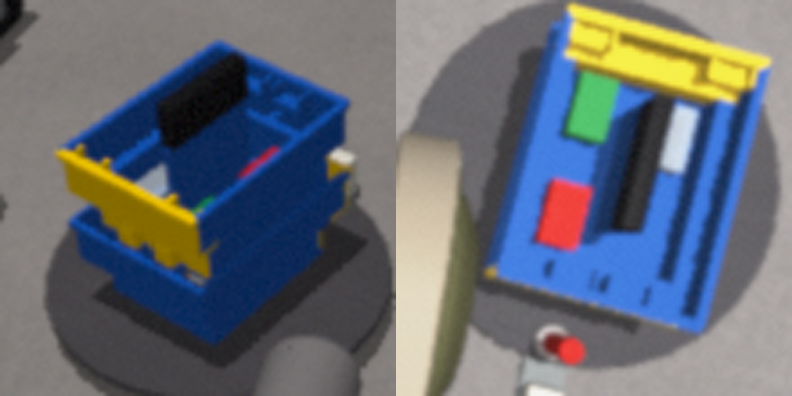

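```bash
python3 - <<'E'
from h import *
t=pickle.load(open('pics/top8.pkl','rb'));s=pickle.load(open('pics/scene8.pkl','rb'))
P=lambda c:np.diag([1,-1,-1.])@c['world_to_cam'][:3]
K=lambda c:np.array([[c['fx'],0,c['cx']],[0,c['fy'],c['cy']],[0,0,1]])
T=np.array([(570,8),(770,62),(703,328),(490,272)],float);S=np.array([(218,43),(0,0),(0,0),(0,0)],float)
# order: yellow +y, yellow -y, blue -y, blue +y
S=np.array([(197,217),(60,152),(218,43),(350,103)],float)
Tp=(T-[396,0])/3.6+[298,175];Sp=S/3.6+[155,140]
X=cv2.triangulatePoints(K(t)@P(t),K(s)@P(s),Tp.T,Sp.T);X=(X[:3]/X[3]).T;print(X.round(1))
R=np.array([ray(t,*p,165) for p in Tp]);print('centre',R.mean(0));
ax=R[:2].mean(0)-R[2:].mean(0);print('len',np.linalg.norm(ax),'yaw',np.degrees(np.arctan2(*ax[::-1])))
pk=ray(t,(570-396)/3.6+298,350/3.6+175,120);v=pk-R.mean(0);print('peg',pk,np.linalg.norm(v),np.degrees(np.arctan2(*v[::-1])))
a=sense();
E
```

```text
[[ 625.3 -130.4  167.7]
 [ 593.6 -250.   163.1]
 [ 435.8 -207.1  162.3]
 [ 469.4  -85.   163.3]]
centre [ 531.95602666 -170.18332278]
len 163.9905782309045 yaw -16.2663074338887
peg [ 420.83122243 -138.59354746] 115.52764179472749 164.13098323067774
```

```bash
python3 -c "
from rig import ctrl
print(ctrl.finish_job())"
```

```text
the job is handed in; nothing more can be done
None
```

The job is handed in: the peg was turned to the pointer, and the loose tote was then stacked yellow end over blue end and released. Handing in reports no verdict, so what follows rests on my own last checks.

- **Turntable:** I gripped the peg lightly and carried it round its arc before touching the loose tote. It ended about 2° from the pointer, measured from the top camera, and was still there after the stacking.
- **Stacking:** First contact on lowering put the underside about 60 mm above the lower tote's; stacked is 62 and nested is 42. I backed off slightly and let go.
- **Final position:** After release, the tote's centre measured 115.5 mm from the peg against 115 nominal, so it is centred within a millimetre or so. Its yaw is within about 1°.
- **Height and level:** The rim corners triangulated at 162 to 168 mm above the counter, where 165 is expected. The measured tilt of about 1° is within the noise of that method.
- **Disagreements:** The cameras differed by 2 to 5 mm on where the totes were, so I used a compromise for the final shift. Just before release, the tool felt a brief sideways force of 10 N and a 14 N upward push as the tote seated.
- **Other items:** I did not measure the bystanders again at the end, but the arm's path stayed clear of them. The job took about 11 s of the 64 allowed.

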